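# Close the sprung heel mould and hold it shut

### The job

At the cobbler's bench, lift the upper half of the heel mould (aluminium plate with a blue grip) off the top of the pile, set its two holes over the two dowels of the green lower half, and press it down against the orange sprung pad until the two halves are fully shut, flush all round. Finish while still holding it pressed shut: it springs open if you let go. Leave the rest of the pile and the other things on the bench where they are.

Things in the scene. Friction and masses are not known exactly. Their poses are not given: they have to be found in the camera images.
- upper_mid (a point): Upper mould half, loose on top of the pile: aluminium plate 110 x 64 x 18 mm with an upright blue grip block, 42 mm along x, 16 mm across y, on the middle of its top. This point is on its centre line half-way up: 28 mm above its underside, 10 mm above the plate's top; the grip block reaches from 10 mm below to 28 mm above it. x along its length, z up.
- upper: The same upper mould half (0.3 to 0.5 kg), at the centre of its underside, same axes. Two through holes, 13 mm wide with chamfered mouths, lie on its x axis 40 mm either side of the centre. It fits the dowels either way round (half a turn about z makes no difference).
- lower_face (a point): Lower mould half, bolted down: green block 126 x 78 x 40 mm. This point: centre of its flat upper (closing) face, 40 mm above the bench. Two steel dowels, 10 mm in diameter, stand 22 mm above the face (top 5 mm tapered), on its x axis 40 mm either side of the centre. x along its length, z up. Shut: the plate lies on this face, upper_mid 28 mm above this point, dowels 4 mm proud of the plate.
- pad (a joint): Orange sprung pad, 46 x 40 mm, in the middle of the lower half. 0 = up, 6 mm proud of the closing face; grows as pressed; 0.006 m = level with it. Its spring resists with 8 N at the top, about 13 N fully down, more than the upper half weighs, so the halves stay 6 mm apart unless the robot presses. Beyond that they meet on solid metal.
- slab: Red rubber slab 130 x 85 x 10 mm, loose, in the pile directly under the upper half; origin at the centre of its underside.
- board: Dark wooden board 150 x 105 x 18 mm, loose on the bench, lowest of the pile; origin at the centre of its underside.
- tin_brown: Loose polish tin with dark brown lid, 63 mm across, 44 mm high; origin at the centre of its underside. Leave alone.
- tin_red: Loose polish tin with red lid, 63 mm across, 44 mm high; origin at the centre of its underside. Leave alone.
- jar_white: Loose small white dye jar, 42 mm across, 55 mm high; origin at the centre of its underside. Leave alone.
- jar_yellow: Loose small yellow dye jar, 42 mm across, 60 mm high; origin at the centre of its underside. Leave alone.
- brush: Loose shoe brush, wooden back and black bristles, 50 x 140 x 42 mm, long along its y; origin at the centre of its underside. Leave alone.
- hammer: Loose hammer 240 mm long lying along its x. Leave alone.
- sandal: Loose sandal awaiting repair, about 250 x 90 x 55 mm, long along its x; origin under its middle. Leave alone.
There are look-alikes about, which are no part of the job. Of the things shaped like the upper, the aluminium one is meant.

How it is judged (in metres and radians):
On the way, in this order (a step that is already met when the one before it is completed fails the run):
1. the upper half is lifted clear of the pile, in the gripper (height (world z) of upper_mid above 0.085 m and contact force between upper and slab below 0.1 N and contact force between the fingers and upper above 1 N), for 0.2 s.
2. the upper half sits on both dowels and is pressed fully shut (z of upper_mid in the frame of lower_face below 0.03 m and horizontal distance between upper_mid and lower_face below 0.004 m and angle between the x axis of upper_mid and the x axis of lower_face, either way round below 0.08 rad and angle between the z axis of upper_mid and the z axis of lower_face, either way round below 0.04 rad and value of joint pad above 0.004 m and contact force between any of the fingers, the arm and upper above 3 N), for 0.3 s.
At the end, for the whole second after the job is handed in: The upper half is on both dowels (within 4 mm and 0.08 rad of the lower half, either way round, level within 0.04 rad), shut with a gap under 2 mm and the pad pressed down at least 4 mm of its 6 mm, still, with the robot's gripper or arm still pressing on it through the last second (all of step 2 and linear speed of upper below 0.02 m/s); the arm keeps its last pose, push and grip.
It fails at once if the rest of the pile is shifted more than 40 mm (distance of any of slab, board from where it was at the start of the episode above 0.04 m).
It fails at once if another thing on the bench is moved more than 30 mm (distance of any of tin_brown, tin_red, jar_white, jar_yellow, brush, hammer, sandal from where it was at the start of the episode above 0.03 m).
It also fails if it takes over 48 s, if anything falls off the work surface, if the arm or the gripper's body presses on something with over 40 N, if the wrist force passes 120 N, or if a joint passes its speed limit or range.

### The arm

A 6-joint arm with a two-finger parallel gripper is mounted at the origin on the work surface. World frame = base frame: x ahead of the robot, y to its left, z up, the work surface at z = 0. Lengths are in mm, angles in rad, forces in N, time in s.
With the tool pointing down it reaches from about 300 to 775 mm from the base axis. Payload 14.6 kg.
Tool frame: the origin (TCP) lies on the front face of the gripper's body, between the roots of the fingers; the fingertips stand 97 mm ahead of it and the grasp point (between the pads) lies 78 mm ahead of it; z points along the fingers, y is the line along which they close (so a half turn about z gives the same grasp; the last joint's range is limited). The gripper opens to 94 mm and grips with 3 to 60 N. Pads are 16 mm wide; open, the fingers measure 119 mm over their backs; the gripper's body (75 mm by 177 mm) begins 78 mm behind the grasp point.
Start: joints at [1.19, 0.3, 1.521, -0, 1.321, -0.067], TCP at [169.769, 523.133, 302.646] pointing down, gripper open.
Joint ranges: [-3.03, 3.03], [-0.79, 2.21], [0.23, 2.52], [-1.04, 4.18], [0, 3.07], [-2.55, 2.55]. Speed limits (rad/s): [2.22, 2.22, 2.57, 3.14, 3.14, 3.14].

### API

Orientations are given as [roll, pitch, yaw] about the fixed x, y, z axes, in that order (R = Rz(yaw) Ry(pitch) Rx(roll)).
In Python, from cell import * gives the robot as it stands.
- The arm moves only by the tool carry_out, never from a script. Its arguments are lists of equal length, an entry for each row: "slide": the shift along the world's x, y, z scaled (see below), a list of three; "dr": the turn, a rotation vector about the world's x, y, z scaled (see below), a list of three; "gripper": the opening in per cent of the stroke, from 0 (shut) to 100 (fully open). A call has 1 to 10 rows; each row is the pose to reach, as a shift and turn from the pose commanded when the call began, turning the shorter way round; what a row does not reach only later rows make up. The controller multiplies each number of a shift by 0.25 m and each number of a turn by 360 degrees. A row lasts 1/12 s, in which the tool goes at most 41.7 mm and 7.16 degrees, less where a joint would pass 70% of its speed; a pose out of reach is approached as far as the arm can. A call with a number of a shift or a turn outside -1 to 1 is refused whole. A call with a gripper value outside its range is refused whole. The fingers move at their own pace and stop on an object; "newtons" is the grip in N (left out, the last holds). Time passes only in rows, so rows that repeat a pose let the fingers close. It gives the time, the measured TCP pose, the force, the opening and the grip force at its end, in the units of the state.
- read_state(): the state, without advancing time (a new reading comes with each control period).
- camera(name): name is "side" or "top" or "wrist"; returns the picture (400x640x3 uint8, red, green, blue); there is no depth.
- camera_model(name): a dict with "vfov" (degrees; the focal length in pixels is half the picture's height over the tangent of half this angle, whatever the lens; pixels are square), "cx", "cy" (the principal point, pixels), "R" (3x3) and "t" (3): a world point X has camera coordinates R X + t. Camera axes: x right, y down, z forward; pixel columns grow to the right and rows downward; lengths in mm; the calibration is good to about 2 mm. A picture is of the moment at which its call begins: read the wrist's pose just before it. camera_model takes no time and is no camera call; for the wrist camera it gives the pose at the moment of the call.
- sign_off(): hands the job in; it is judged then, once.
The state is a dict: "clock": time; "joints": joint angles; "qd": joint speeds; "effort": joint torques, N m; "eef_pos": TCP position; "eef_rot": TCP orientation; "wrist_force": force on the tool from outside, world axes, zero at the start; "moment": the same for the moment, N m; "finger_gap": finger opening in mm; "finger_force": force on a finger pad.
Only numpy, scipy, OpenCV 4.12 (cv2) and the standard library are available. Lean on these libraries where they do the work, as an engineer would, in place of code of your own. Each camera call takes 0.05 s, during which the arm holds its last target. There are 200 camera calls.

## Working session

There is one attempt and no reset: what is moved stays moved. The work goes in short steps, Python scripts to look and compute and a tool call to move; the robot and the scene stay as the last step left them, time stands still between calls to the robot, and variables do not carry over. Pictures are saved under pics/ and viewed, at most 10 in all, crops included, and the job is handed in when it is done.

Besides the shell and the picture viewer there is one more tool, called after "Emit:" by a JSON object that holds its "name" and its "arguments", one argument or row to a line. carry_out: Moves the arm, as the interface text tells. Its arguments: {"type":"object","properties":{"slide":{"type":"array","items":{"type":"array","items":{"type":"number","minimum":-1,"maximum":1}}},"dr":{"type":"array","items":{"type":"array","items":{"type":"number","minimum":-1,"maximum":1}}},"gripper":{"type":"array","items":{"type":"number"}},"newtons":{"type":"number"}},"required":["slide","dr","gripper"]}

```bash
mkdir -p pics
python3 - <<'E'
from cell import *
import cv2,numpy as np
s=read_state();print(s)
a=[]
for n in("top","side"):
    im=camera(n);cv2.imwrite(f"pics/{n}0.png",im[:,:,::-1]);m=camera_model(n);print(n,m)
E
```

```text
{'clock': 0.0, 'joints': array([ 1.19038664e+00,  3.00460107e-01,  1.52161409e+00,  1.04724538e-05,
        1.32068128e+00, -6.66134584e-02]), 'qd': array([-1.44883248e-03, -1.03894698e-03, -8.56110583e-05,  9.60467004e-05,
        6.87876357e-04, -7.97467057e-04]), 'effort': array([-6.79278546e-04, -5.31802046e+01, -3.52741206e+01,  7.08357012e-02,
        2.42969021e-02, -9.86493046e-05]), 'eef_pos': array([169.71844997, 522.99220848, 302.07832665]), 'eef_rot': array([-3.14043308e+00, -8.75238502e-05,  2.82779378e+00]), 'wrist_force': array([ 0.22362735, -0.21770503, -0.09153101]), 'moment': array([-0.0295541 , -0.03599692,  0.00864781]), 'finger_force': 0.0, 'finger_gap': 93.5778292324124}
top {'vfov': 47.83426354342279, 'cx': 325.34949179105547, 'cy': 203.93453337267505, 'R': array([[-0.0016152 , -0.9999939 ,  0.00309792],
       [-0.98860101,  0.00113039, -0.15055486],
       [ 0.15055044, -0.00330578, -0.9885968 ]]), 't': array([ -71.63760481,  490.7968215 , 1599.52295757])}
side {'vfov': 56.62146952135736, 'cx': 316.97601119894347, 'cy': 203.37089250786735, 'R': array([[ 0.86828709, -0.49588813, -0.0131332 ],
       [-0.27463752, -0.45849881, -0.84519411],
       [ 0.41310017,  0.737478  , -0.53429808]]), 't': array([-452.33512533,  170.1236277 , 1205.22340798])}
```

View pics/top0.png

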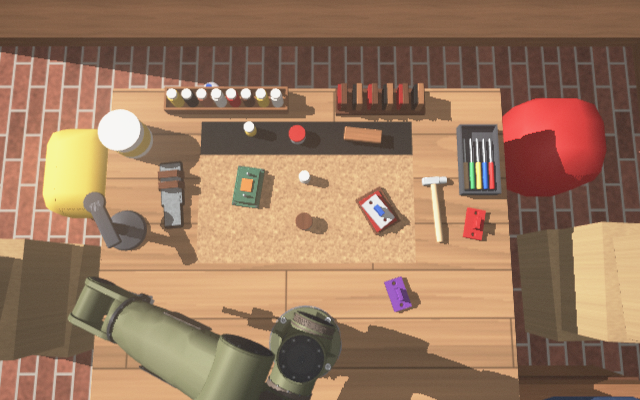

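View pics/side0.png

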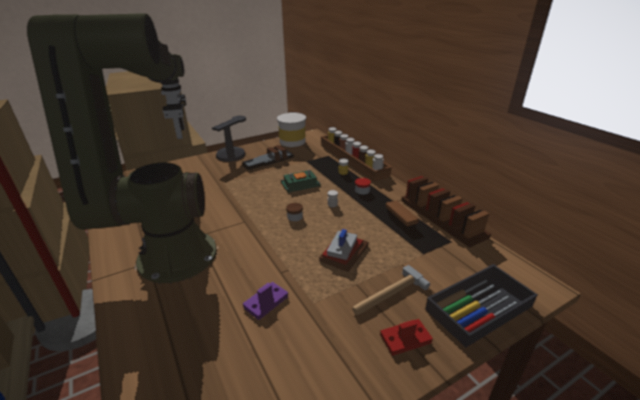

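The top view has three things shaped like the upper half: the aluminium plate with a blue grip on the pile at (379,210), a purple one at (398,294) and a red one at (475,224). The aluminium one fits the description, since it has the blue grip and lies on the red slab. The green lower half is at (247,186). In the side view the grip is at (343,237) and the green block at (300,181). I'll confirm this in one enlarged crop.

```bash
cat > h.py <<'E'
import numpy as np,cv2
from cell import *
def K(m):
    f=200/np.tan(np.radians(m["vfov"]/2));return np.array([[f,0,m["cx"]],[0,f,m["cy"]],[0,0,1]])
def plane(m,uv,z):
    d=m["R"].T@np.linalg.inv(K(m))@[*uv,1];c=-m["R"].T@m["t"];return c+d*(z-c[2])/d[2]
def tri(m1,p1,m2,p2):
    P=[K(m)@np.c_[m["R"],m["t"]] for m in(m1,m2)]
    X=cv2.triangulatePoints(P[0],P[1],np.float64(p1).reshape(2,1),np.float64(p2).reshape(2,1));return (X[:3]/X[3]).ravel()
def proj(m,X):
    p=K(m)@(m["R"]@np.asarray(X)+m["t"]);return p[:2]/p[2]
E
python3 - <<'E'
from h import *
t=cv2.imread("pics/top0.png");s=cv2.imread("pics/side0.png")
def c(i,x,y,w=80,h=60):return cv2.resize(i[y-h//2:y+h//2,x-w//2:x+w//2],(400,300),interpolation=cv2.INTER_CUBIC)
cv2.imwrite("pics/crop0.png",np.vstack([np.hstack([c(t,379,210),c(t,247,186)]),np.hstack([c(s,343,240),c(s,300,181)])]))
mt,ms=camera_model("top"),camera_model("side")
print(tri(mt,(379,210),ms,(343,237)),plane(mt,(379,210),80),plane(mt,(247,186),46),tri(mt,(247,186),ms,(300,177)))
E
```

```text
[ 464.65865028 -263.23228261   67.81425586] [ 462.32926065 -261.40650717   80.        ] [555.54572935 212.01645029  46.        ] [558.54740882 213.33858278  36.00631273]
```

View pics/crop0.png

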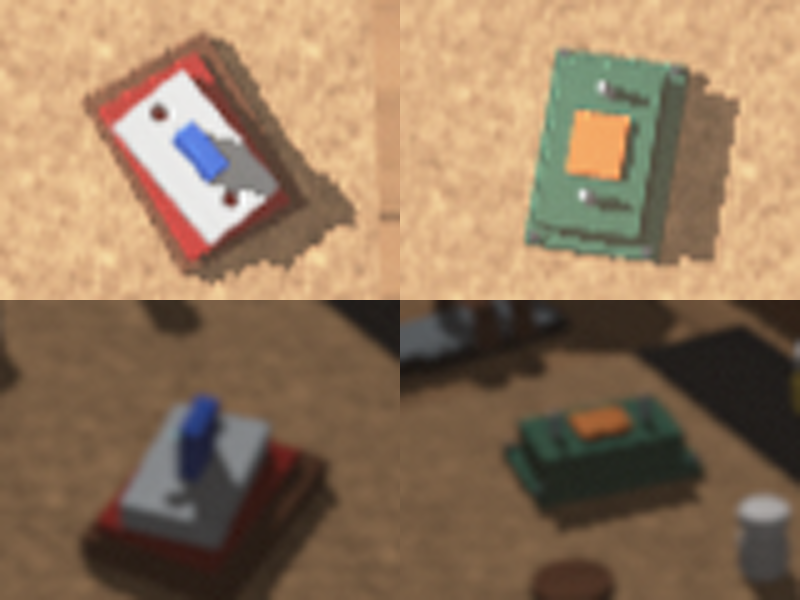

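The crop confirms it: a light aluminium plate with a blue grip on the red slab and board, with the green lower half and its two dowels separate. Next I check the wrist camera's offset, then move.

Run:
```python
from h import *
m=camera_model("wrist");s=read_state();print(m["vfov"],-m["R"].T@m["t"]-s["eef_pos"],m["R"])
mt=camera_model("top")
for a,b,z in(((370.8,202.4),(385.2,219.8),46),((247.4,173.6),(243.8,195),62)):
    A,B=plane(mt,a,z),plane(mt,b,z);print((A+B)/2,np.linalg.norm(A-B),np.degrees(np.arctan2(*(A-B)[1::-1])))
```

```text
63.88501212063235 [-75.21997386  24.09081352  82.88758901] [[ 0.30930226  0.95095947 -0.0028623 ]
 [ 0.91574054 -0.29703292  0.2705378 ]
 [ 0.25642029 -0.08629908 -0.9627051 ]]
[ 463.13049236 -261.8491181    46.        ] 81.10213499275726 38.67623314120804
[558.8206688  214.40767655  62.        ] 79.11557007739614 -7.977342104193717
```

Emit:
{"name": "carry_out", "arguments": {
  "slide": [
    [0.9,-0.9,0],
    [0.9,-0.9,0],
    [0.9,-0.9,0],
    [0.9,-0.9,0],
    [0.9,-0.9,0],
    [0.9,-0.9,0],
    [0.9,-0.9,0],
    [0.9,-0.9,0],
    [0.9,-0.9,0],
    [0.9,-0.9,0]
  ],
  "dr": [
    [0,0,0],
    [0,0,0],
    [0,0,0],
    [0,0,0],
    [0,0,0],
    [0,0,0],
    [0,0,0],
    [0,0,0],
    [0,0,0],
    [0,0,0]
  ],
  "gripper": [100,100,100,100,100,100,100,100,100,100]
}}

```text
clock: 0.93
eef_pos: [395.3, 297.3, 302.3]
eef_rot: [-3.141, -0.0, 2.825]
wrist_force: [-1.0, -0.1, -0.0]
finger_gap: 94.0
finger_force: 0.0
```

Emit:
{"name": "carry_out", "arguments": {
  "slide": [
    [0.3,-0.15,0],
    [0.6,-0.3,0],
    [0.6,-0.3,0],
    [0.6,-0.3,0],
    [0.6,-0.3,0],
    [0.6,-0.3,0]
  ],
  "dr": [
    [0,0,0],
    [0,0,0],
    [0,0,0],
    [0,0,0],
    [0,0,0],
    [0,0,0]
  ],
  "gripper": [100,100,100,100,100,100]
}}

```text
clock: 1.43
eef_pos: [545.2, 223.3, 301.6]
eef_rot: [-3.141, -0.001, 2.827]
wrist_force: [-0.4, -0.1, 0.5]
finger_gap: 94.0
finger_force: 0.0
```

Run:
```python
from h import *
import pickle
m=camera_model("wrist");im=camera("wrist");s=read_state();print(s["eef_pos"],s["eef_rot"])
pickle.dump((m,s),open("w1.pkl","wb"));cv2.imwrite("pics/w1.png",im[:,:,::-1])
```

```text
[544.24293936 223.9902838  301.96110831] [-3.14097816e+00 -1.23856312e-03  2.82809630e+00]
```

View pics/w1.png

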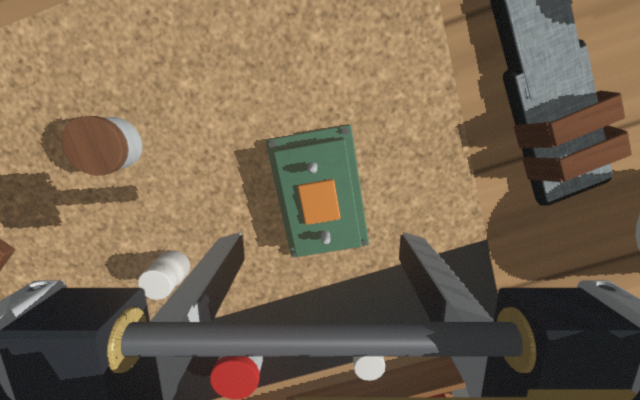

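The wrist view shows the green lower half with its orange pad at about (320,201) and the dowel tips near (312,167) and (326,237). I'll take a second wrist view on the way to the pile so I can triangulate.

Emit:
{"name": "carry_out", "arguments": {
  "slide": [
    [-0.1,-0.12,0],
    [-0.2,-0.24,0],
    [-0.3,-0.36,0],
    [-0.3,-0.36,0],
    [-0.3,-0.36,0]
  ],
  "dr": [
    [0,0,0],
    [0,0,0],
    [0,0,0],
    [0,0,0],
    [0,0,0]
  ],
  "gripper": [100,100,100,100,100]
}}

```text
clock: 1.9
eef_pos: [468.1, 133.6, 303.5]
eef_rot: [3.141, 0.001, 2.828]
wrist_force: [0.4, -0.7, 0.3]
finger_gap: 94.0
finger_force: 0.0
```

Run:
```python
from h import *
import pickle
m=camera_model("wrist");im=camera("wrist");s=read_state();print(s["eef_pos"],s["eef_rot"])
pickle.dump((m,s),open("w2.pkl","wb"));cv2.imwrite("pics/w2.png",im[:,:,::-1])
m1,_=pickle.load(open("w1.pkl","rb"))
C=[];crops=[]
for f,mm in(("w1",m1),("w2",m)):
    b=cv2.imread(f"pics/{f}.png");h=cv2.cvtColor(b,cv2.COLOR_BGR2HSV)
    o=cv2.inRange(h,(5,170,120),(18,255,255));g=proj(mm,[557,213,46]);print("pred",g)
    mask=np.zeros_like(o);cv2.circle(mask,tuple(int(v) for v in g),45,255,-1);o&=mask
    c=max(cv2.findContours(o,0,2)[0],key=cv2.contourArea);print(cv2.minAreaRect(c));M=cv2.moments(c);u=(M["m10"]/M["m00"],M["m01"]/M["m00"]);C.append(u)
    x,y=int(u[0]),int(u[1]);x=min(max(x,64),576);y=min(max(y,64),336);crops.append(cv2.resize(b[y-64:y+64,x-64:x+64],(400,400),interpolation=cv2.INTER_CUBIC));print(f,"crop origin",x-64,y-64)
print(C,tri(m1,C[0],m,C[1]),plane(m1,C[0],46),plane(m,C[1],46))
cv2.imwrite("pics/c12.png",np.hstack(crops))
```

```text
[468.99674778 134.19270259 303.45637317] [3.14058059e+00 1.27273921e-03 2.82884503e+00]
pred [316.85022002 200.01809315]
((304.5528259277344, 200.11509704589844), (25.124670028686523, 7.187252998352051), 79.3803482055664)
w1 crop origin 239 137
pred [412.39456686 237.62279287]
((413.1023864746094, 232.2932586669922), (23.578716278076172, 33.65645980834961), 82.64761352539062)
w2 crop origin 350 164
[(303.44303797468353, 201.0717299578059), (414.66823714173535, 228.42834707499017)] [538.32365192 208.13220082  81.00450814] [553.58856002 198.6521995   46.        ] [546.92723321 218.06420944  46.        ]
```

View pics/c12.png

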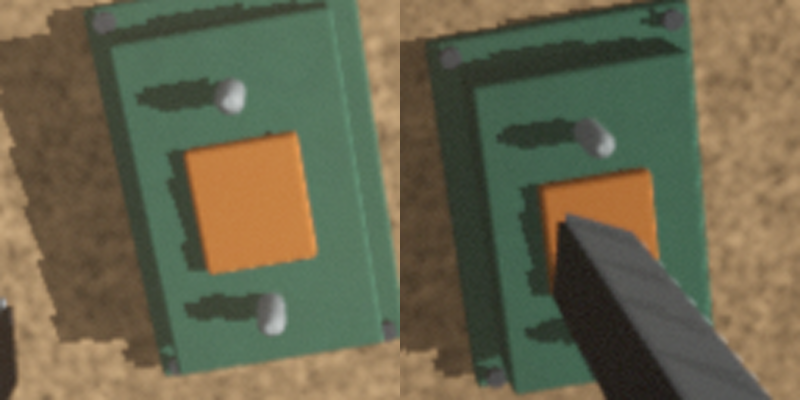

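In the crops, left is the first view and right is the second. The pad corners, the top-face edges and both dowels are clear in the left one. In the right one a finger hides half of the pad. I'll fit the lower half's pose, height included, to these corners.

Run:
```python
from h import *
import pickle
from scipy.optimize import least_squares
m1,_=pickle.load(open("w1.pkl","rb"));m2,_=pickle.load(open("w2.pkl","rb"))
k=3.125
# order along image: +x model toward image top-ish (world +x is image down) -> signs: top = -x, image right = ?
o1=np.array([239,137]);o2=np.array([350,164])
P={ 'tl':(-23,-1,6),'tr':(-23,1,6),'br':(23,1,6),'bl':(23,-1,6)}
pad=lambda sx,sy:(23*sx,20*sy,6)
fac=lambda sx,sy:(63*sx,39*sy,0)
for s in(1,-1):
  # top of image: world -x side ; right: s*y
  obs=[(m1,pad(-1,-s),o1,(186,153)),(m1,pad(-1,s),o1,(296,133)),(m1,pad(1,s),o1,(316,256)),(m1,pad(1,-s),o1,(210,274)),
       (m1,fac(-1,-s),o1,(112,45)),(m1,fac(-1,s),o1,(328,10)),(m1,fac(1,s),o1,(385,342)),(m1,fac(1,-s),o1,(176,373)),
       (m2,pad(-1,-s),o2,(141,184)),(m2,pad(-1,s),o2,(251,170)),(m2,fac(-1,-s),o2,(74,88)),(m2,fac(-1,s),o2,(285,53))]
  def res(p):
    c,n=np.cos(p[3]),np.sin(p[3]);r=[]
    for m,b,o,q in obs:
      X=np.array([p[0]+c*b[0]-n*b[1],p[1]+n*b[0]+c*b[1],p[2]+b[2]]);r.append(proj(m,X)-(o+np.array(q)/k))
    return np.ravel(r)
  f=least_squares(res,[557,213,40,-.15],loss="soft_l1");print(s,f.cost,f.x,np.degrees(f.x[3]));print(np.round(res(f.x).reshape(-1,2),1).tolist())
```

```text
1 4.529987814811651 [ 5.62250388e+02  2.14631212e+02  3.47159082e+01 -1.48156262e-01] -8.488728516483013
[[-0.2, -0.3], [0.6, 0.2], [0.5, 0.2], [-0.4, -0.0], [-0.1, 0.4], [1.8, -0.5], [-0.8, 0.2], [1.1, 0.3], [-0.8, 0.8], [-0.9, -0.2], [-1.0, -0.6], [0.8, -0.6]]
-1 596.6990915634641 [577.86512375 238.42092783   7.88520844  -6.78356765] -388.6697962163542
[[64.8, 1.2], [-3.6, 1.5], [-17.2, -1.4], [48.9, -1.5], [111.1, 4.8], [-23.4, 3.7], [-59.9, -3.6], [67.2, -3.0], [55.0, -0.4], [-11.7, -1.7], [99.2, 0.9], [-30.5, 0.4]]
```

Emit:
{"name": "carry_out", "arguments": {
  "slide": [
    [-0.05,-0.9,0],
    [-0.05,-0.9,0],
    [-0.05,-0.9,0],
    [-0.05,-0.9,0],
    [-0.05,-0.9,0],
    [-0.05,-0.9,0],
    [-0.05,-0.9,0],
    [-0.05,-0.9,0],
    [-0.05,-0.9,0],
    [-0.05,-0.9,0]
  ],
  "dr": [
    [0,0,-0.19],
    [0,0,-0.19],
    [0,0,-0.19],
    [0,0,-0.19],
    [0,0,-0.19],
    [0,0,-0.19],
    [0,0,-0.19],
    [0,0,-0.19],
    [0,0,-0.19],
    [0,0,-0.19]
  ],
  "gripper": [100,100,100,100,100,100,100,100,100,100]
}}

```text
clock: 2.78
eef_pos: [458.1, -90.8, 302.6]
eef_rot: [3.141, -0.0, 1.628]
wrist_force: [-0.2, -0.3, -0.7]
finger_gap: 93.5
finger_force: 0.0
```

Emit:
{"name": "carry_out", "arguments": {
  "slide": [
    [0,-0.2,0],
    [0,-0.4,0],
    [0.02,-0.6,0],
    [0.02,-0.68,0],
    [0.02,-0.68,0],
    [0.02,-0.68,0],
    [0.02,-0.68,0],
    [0.02,-0.68,0],
    [0.02,-0.68,0],
    [0.02,-0.68,0]
  ],
  "dr": [
    [0,0,-0.02],
    [0,0,-0.04],
    [0,0,-0.06],
    [0,0,-0.08],
    [0,0,-0.1],
    [0,0,-0.12],
    [0,0,-0.14],
    [0,0,-0.152],
    [0,0,-0.152],
    [0,0,-0.152]
  ],
  "gripper": [100,100,100,100,100,100,100,100,100,100]
}}

```text
clock: 3.62
eef_pos: [463.2, -261.1, 302.5]
eef_rot: [-3.142, -0.0, 0.683]
wrist_force: [-0.1, -0.1, -0.7]
finger_gap: 94.4
finger_force: 0.0
```

Run:
```python
from h import *
import pickle
m=camera_model("wrist");im=camera("wrist");s=read_state();print(s["eef_pos"],s["eef_rot"])
pickle.dump((m,s),open("w3.pkl","wb"));b=im[:,:,::-1];cv2.imwrite("pics/w3.png",b)
g=proj(m,[463,-262,60]);print(g);x,y=[int(v) for v in g];x0,y0=x-100,max(y-75,0);print(x0,y0)
cv2.imwrite("pics/c3.png",cv2.resize(b[y0:y0+150,x0:x0+200],(800,600),interpolation=cv2.INTER_CUBIC))
```

```text
[ 462.99664166 -261.16232659  302.55978286] [-3.14151268e+00 -6.82612548e-05  6.83482460e-01]
[321.58637614 189.3374591 ]
221 114
```

View pics/c3.png

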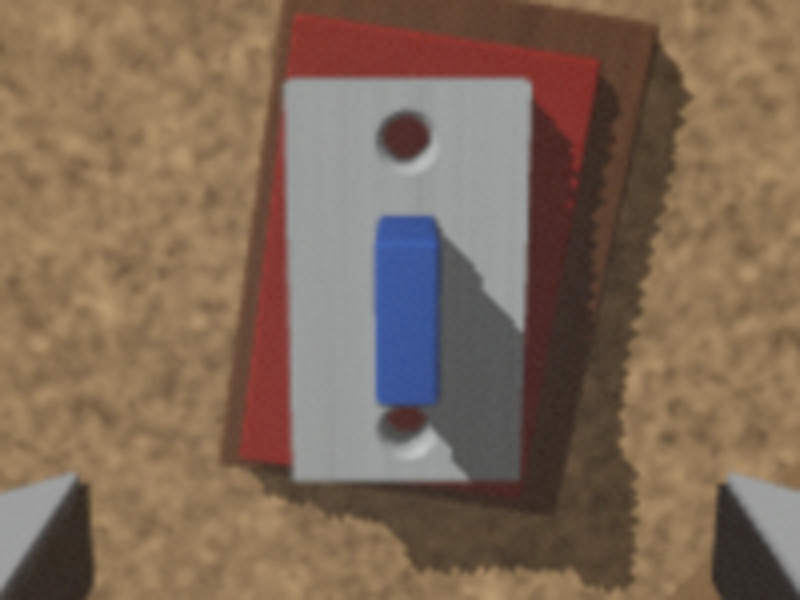

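The crop shows the aluminium plate with corners (286,82), (530,79), (522,480) and (294,481), and the blue grip's top running from (376,240) to (438,404). It is almost square to the gripper. I'll fit its pose from this view and the top view together.

Run:
```python
from h import *
import pickle
from scipy.optimize import least_squares
m,s=pickle.load(open("w3.pkl","rb"));mt=camera_model("top")
o=np.array([221,114])
obs=[(m,(55,32,18),(286,82)),(m,(55,-32,18),(530,79)),(m,(-55,-32,18),(522,480)),(m,(-55,32,18),(294,481)),
 (m,(21,8,56),(376,240)),(m,(21,-8,56),(438,238)),(m,(-21,-8,56),(438,404)),(m,(-21,8,56),(378,404))]
obs=[(a,b,o+np.array(q)/4) for a,b,q in obs]+[(mt,(40,0,18),np.array((385.2,219.8))),(mt,(-40,0,18),np.array((370.8,202.4)))]
# try orderings: image up = tool +x (camera side)?
for sx in(1,-1):
 for sy in(1,-1):
  def res(p):
    c,n=np.cos(p[3]),np.sin(p[3])
    return np.ravel([proj(a,[p[0]+c*sx*b[0]-n*sy*b[1],p[1]+n*sx*b[0]+c*sy*b[1],p[2]+b[2]])-q for a,b,q in (obs[:8]+[])])
  f=least_squares(res,[463,-262,28,.68],loss="soft_l1");print(sx,sy,f.cost,f.x.round(2),np.degrees(f.x[3]))
  if f.cost<30:print(np.round(res(f.x).reshape(-1,2),1).tolist());[print(proj(mt,[f.x[0]+q*40*np.cos(f.x[3]),f.x[1]+q*40*np.sin(f.x[3]),f.x[2]+18]),"top obs (370.8,202.4),(385.2,219.8)") for q in(1,-1)]
```

```text
1 1 1.8178314862814013 [ 464.22 -262.81   28.71    0.69] 39.339401345404724
[[-0.7, -0.1], [0.1, 0.4], [-0.2, -0.6], [0.2, -0.7], [-0.4, -0.4], [0.9, 0.1], [0.7, 0.5], [-0.5, 0.6]]
[371.07914516 202.26883374] top obs (370.8,202.4),(385.2,219.8)
[385.48633805 219.27558273] top obs (370.8,202.4),(385.2,219.8)
1 -1 291.90491086050713 [ 463.96 -264.55   22.98    0.67] 38.443453094742374
-1 1 371.99009599914154 [ 363.58 -350.92 -633.2    -8.75] -501.3480394067742
-1 -1 272.07836636736465 [ 324.83 -376.25 -467.01   -2.47] -141.47895319672142
```

Emit:
{"name": "carry_out", "arguments": {
  "slide": [
    [0.005,-0.007,-0.15],
    [0.005,-0.007,-0.3],
    [0.005,-0.007,-0.45],
    [0.005,-0.007,-0.55],
    [0.005,-0.007,-0.6],
    [0.005,-0.007,-0.62],
    [0.005,-0.007,-0.622],
    [0.005,-0.007,-0.622]
  ],
  "dr": [
    [0,0,0.0006],
    [0,0,0.0006],
    [0,0,0.0006],
    [0,0,0.0006],
    [0,0,0.0006],
    [0,0,0.0006],
    [0,0,0.0006],
    [0,0,0.0006]
  ],
  "gripper": [100,100,100,100,100,100,100,100]
}}

```text
clock: 4.33
eef_pos: [464.0, -263.6, 147.9]
eef_rot: [3.141, -0.0, 0.684]
wrist_force: [0.0, 0.4, 0.7]
finger_gap: 94.2
finger_force: 0.0
```

Emit:
{"name": "carry_out", "arguments": {
  "slide": [
    [0,0,0],
    [0,0,0],
    [0,0,0],
    [0,0,0],
    [0,0,0],
    [0,0,0],
    [0,0,0],
    [0,0,0],
    [0,0,0],
    [0,0,0]
  ],
  "dr": [
    [0,0,0],
    [0,0,0],
    [0,0,0],
    [0,0,0],
    [0,0,0],
    [0,0,0],
    [0,0,0],
    [0,0,0],
    [0,0,0],
    [0,0,0]
  ],
  "gripper": [60,40,25,10,10,10,10,10,10,10],
  "newtons": 45
}}

```text
clock: 5.17
eef_pos: [463.5, -263.6, 147.1]
eef_rot: [-3.142, -0.0, 0.683]
wrist_force: [-0.2, -0.5, 0.2]
finger_gap: 30.7
finger_force: 0.0
```

Emit:
{"name": "carry_out", "arguments": {
  "slide": [
    [0,0,0],
    [0,0,0],
    [0,0,0],
    [0,0,0],
    [0,0,0],
    [0,0,0]
  ],
  "dr": [
    [0,0,0],
    [0,0,0],
    [0,0,0],
    [0,0,0],
    [0,0,0],
    [0,0,0]
  ],
  "gripper": [10,10,10,10,10,10]
}}

```text
clock: 5.67
eef_pos: [463.4, -263.5, 147.1]
eef_rot: [-3.141, 0.0, 0.683]
wrist_force: [-2.1, 2.9, 2.8]
finger_gap: 15.8
finger_force: 45.0
```

Emit:
{"name": "carry_out", "arguments": {
  "slide": [
    [0,0,0],
    [0,0,0.05],
    [0,0,0.12],
    [0,0,0.2],
    [0,0,0.3],
    [0,0,0.4],
    [0,0,0.5],
    [0,0,0.5],
    [0,0,0.5]
  ],
  "dr": [
    [0,0,0],
    [0,0,0],
    [0,0,0],
    [0,0,0],
    [0,0,0],
    [0,0,0],
    [0,0,0],
    [0,0,0],
    [0,0,0]
  ],
  "gripper": [10,10,10,10,10,10,10,10,10]
}}

```text
clock: 6.42
eef_pos: [463.6, -263.7, 272.1]
eef_rot: [3.14, -0.0, 0.683]
wrist_force: [-0.4, 0.3, -4.3]
finger_gap: 15.7
finger_force: 45.0
```

Emit:
{"name": "carry_out", "arguments": {
  "slide": [
    [0.02,0.08,0],
    [0.05,0.2,0],
    [0.08,0.35,0],
    [0.1,0.5,0],
    [0.13,0.65,0],
    [0.16,0.8,0],
    [0.2,0.95,0],
    [0.2,0.95,0],
    [0.2,0.95,0]
  ],
  "dr": [
    [0,0,-0.01],
    [0,0,-0.02],
    [0,0,-0.03],
    [0,0,-0.04],
    [0,0,-0.05],
    [0,0,-0.06],
    [0,0,-0.066],
    [0,0,-0.066],
    [0,0,-0.066]
  ],
  "gripper": [10,10,10,10,10,10,10,10,10]
}}

```text
clock: 7.17
eef_pos: [513.3, -24.4, 269.8]
eef_rot: [-3.14, 0.003, 0.271]
wrist_force: [-0.0, -0.1, -3.4]
finger_gap: 15.8
finger_force: 45.0
```

Emit:
{"name": "carry_out", "arguments": {
  "slide": [
    [0.02,0.08,0],
    [0.05,0.2,0],
    [0.08,0.35,0],
    [0.1,0.5,0],
    [0.13,0.65,0],
    [0.16,0.8,0],
    [0.19,0.9,0],
    [0.19,0.96,0],
    [0.19,0.96,0],
    [0.19,0.96,0]
  ],
  "dr": [
    [0,0,-0.01],
    [0,0,-0.02],
    [0,0,-0.03],
    [0,0,-0.04],
    [0,0,-0.05],
    [0,0,-0.06],
    [0,0,-0.066],
    [0,0,-0.066],
    [0,0,-0.066],
    [0,0,-0.066]
  ],
  "gripper": [10,10,10,10,10,10,10,10,10,10]
}}

```text
clock: 8.0
eef_pos: [560.9, 213.0, 270.7]
eef_rot: [3.14, 0.002, -0.146]
wrist_force: [0.4, -0.7, -4.7]
finger_gap: 15.9
finger_force: 45.0
```

Run:
```python
from h import *
import pickle
m=camera_model("wrist");im=camera("wrist");s=read_state();print(s["eef_pos"],s["eef_rot"])
pickle.dump((m,s),open("w4.pkl","wb"));b=im[:,:,::-1];cv2.imwrite("pics/w4.png",b)
```

```text
[560.95853972 212.48231523 271.13170142] [ 3.14053680e+00  1.34855988e-03 -1.46567564e-01]
```

View pics/w4.png

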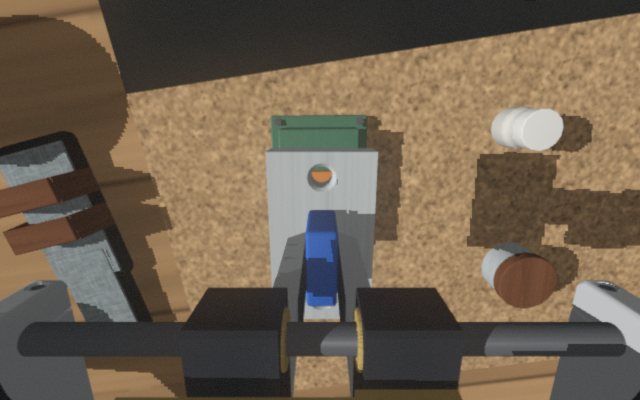

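The wrist view shows the held plate with its hole at (321,178), and the green block mostly hidden behind it. I'll back off 100 mm in -x at the same tool orientation, so that one picture shows both plate and dowels and the calibration bias cancels.

Emit:
{"name": "carry_out", "arguments": {
  "slide": [
    [-0.1,0,0],
    [-0.2,0,0],
    [-0.3,0,0],
    [-0.4,0,0],
    [-0.4,0,0],
    [-0.4,0,0],
    [-0.4,0,0]
  ],
  "dr": [
    [0,0,0],
    [0,0,0],
    [0,0,0],
    [0,0,0],
    [0,0,0],
    [0,0,0],
    [0,0,0]
  ],
  "gripper": [10,10,10,10,10,10,10]
}}

```text
clock: 8.63
eef_pos: [461.6, 212.9, 272.4]
eef_rot: [-3.141, -0.001, -0.148]
wrist_force: [0.5, -0.7, -3.8]
finger_gap: 15.5
finger_force: 45.0
```

Run:
```python
from h import *
import pickle
m=camera_model("wrist");im=camera("wrist");s=read_state();print(s["eef_pos"],s["eef_rot"])
pickle.dump((m,s),open("w5.pkl","wb"));b=im[:,:,::-1];cv2.imwrite("pics/w5.png",b)
cv2.imwrite("pics/c5.png",cv2.resize(b[0:200,200:440],(720,600),interpolation=cv2.INTER_CUBIC))
```

```text
[461.71683281 213.05807526 272.22748254] [-3.14150733e+00 -5.43224827e-04 -1.47664970e-01]
```

View pics/c5.png

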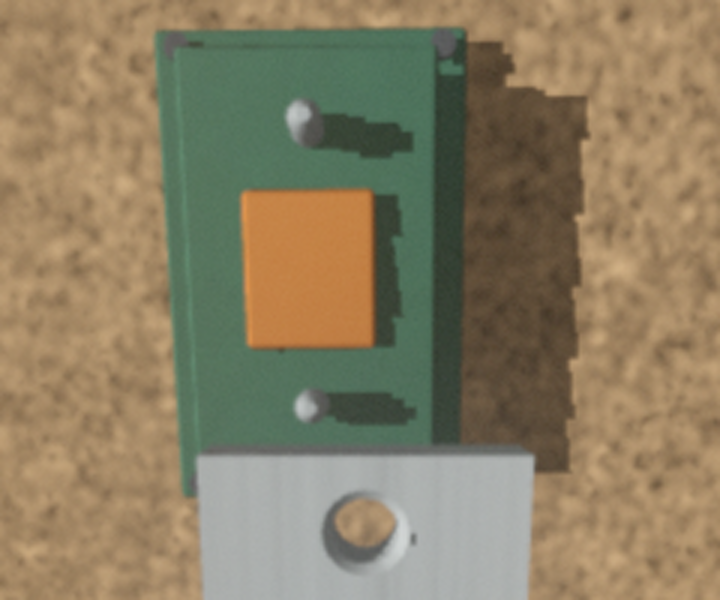

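The crop has the pad corners at (242,191), (373,191), (374,348) and (247,349), with dowels at about (302,117) and (311,405). The held plate's front corners are (198,457) and (533,454), and its hole mouth is centred at about (366,532). Now I'll fit both poses in this one view.

Run:
```python
from h import *
import pickle
from scipy.optimize import least_squares
m,s=pickle.load(open("w5.pkl","rb"))
def fit(obs,z,p0,yaw=None):
  def res(p):
    y=p[2] if yaw is None else yaw
    zz=p[3] if z is None else z
    c,n=np.cos(y),np.sin(y)
    return np.ravel([proj(m,[p[0]+c*b[0]-n*b[1],p[1]+n*b[0]+c*b[1],zz+b[2]])-(np.array([200,0])+np.array(q)/3) for b,q in obs])
  f=least_squares(res,p0,loss="soft_l1");return f.x.round(3),f.cost.round(2),np.round(res(f.x).reshape(-1,2),1).tolist()
low=[((23,20,6),(242,190)),((23,-20,6),(374,190)),((-23,-20,6),(375,348)),((-23,20,6),(247,349)),((63,39,0),(176,47)),((63,-39,0),(434,47)),
 ((40,0,22),(300,109)),((-40,0,22),(309,403))]
print(fit(low,40,[561,214,-.15]));print(fit(low,None,[561,214,-.15,40]));print(fit(low[:6],40,[561,214,-.15]));print(fit(low[:4],40,[561,214,-.15]))
zu=s["eef_pos"][2]-147.1+28
up=[((55,32,18),(198,457)),((55,-32,18),(533,454)),((40,0,18),(366,532))]
for d in(0,.7):print(fit(up,zu+d,[462,213,-.15]))
print(s["eef_pos"],s["eef_rot"])
# dowel axis check: rendered tip/base predictions for the 40 mm fit
x,_,_=fit(low,40,[561,214,-.15])
for q in(40,-40):
  for z in(40,57,62):print(q,z,((proj(m,[x[0]+q*np.cos(x[2]),x[1]+q*np.sin(x[2]),z])-[200,0])*3).round(0))
```

```text
(array([ 5.59844e+02,  2.14286e+02, -1.40000e-01]), np.float64(5.09), [[-0.7, -0.1], [0.1, -0.5], [-0.0, 0.1], [-0.2, 0.1], [-1.5, -0.5], [1.4, -1.3], [0.8, 1.8], [0.1, 1.8]])
(array([ 5.60507e+02,  2.14463e+02, -1.42000e-01,  3.47740e+01]), np.float64(3.29), [[-0.3, -0.1], [-0.3, -0.4], [-0.4, -0.7], [0.1, -0.7], [-0.6, 0.3], [0.8, -0.3], [0.9, 2.4], [-0.0, 0.7]])
(array([ 5.59493e+02,  2.14190e+02, -1.44000e-01]), np.float64(2.15), [[-0.4, 0.2], [0.3, -0.0], [0.1, 0.5], [-0.2, 0.4], [-1.0, -0.3], [1.9, -0.7]])
(array([ 5.59710e+02,  2.14108e+02, -1.44000e-01]), np.float64(0.26), [[-0.4, -0.1], [0.4, -0.3], [0.1, 0.3], [-0.1, 0.1]])
(array([ 4.62778e+02,  2.11275e+02, -1.40000e-01]), np.float64(0.04), [[-0.1, -0.1], [0.1, -0.1], [0.0, 0.2]])
(array([ 4.62877e+02,  2.11263e+02, -1.40000e-01]), np.float64(0.15), [[-0.3, -0.1], [0.3, -0.1], [0.0, 0.3]])
[461.71683281 213.05807526 272.22748254] [-3.14150733e+00 -5.43224827e-04 -1.47664970e-01]
40 40 [307. 131.]
40 57 [303. 118.]
40 62 [302. 115.]
-40 40 [313. 403.]
-40 57 [310. 407.]
-40 62 [309. 408.]
```

Emit:
{"name": "carry_out", "arguments": {
  "slide": [
    [0,0.01,-0.1],
    [0,0.01,-0.2],
    [0,0.01,-0.28],
    [0,0.01,-0.32],
    [0,0.01,-0.33],
    [0,0.01,-0.33],
    [0,0.01,-0.33],
    [0,0.01,-0.33]
  ],
  "dr": [
    [0,0,0],
    [0,0,0],
    [0,0,0],
    [0,0,0],
    [0,0,0],
    [0,0,0],
    [0,0,0],
    [0,0,0]
  ],
  "gripper": [10,10,10,10,10,10,10,10]
}}

```text
clock: 9.35
eef_pos: [461.6, 216.5, 190.8]
eef_rot: [-3.141, -0.002, -0.147]
wrist_force: [-0.3, -0.2, -3.9]
finger_gap: 16.1
finger_force: 45.0
```

Run:
```python
from h import *
import pickle
m=camera_model("wrist");im=camera("wrist");s=read_state();print(s["eef_pos"],s["eef_rot"])
pickle.dump((m,s),open("w6.pkl","wb"));b=im[:,:,::-1];cv2.imwrite("pics/w6.png",b)
cv2.imwrite("pics/c6.png",cv2.resize(b[0:200,200:440],(720,600),interpolation=cv2.INTER_CUBIC))
for z in(20,60,100):print("axis",proj(m,s["eef_pos"]-[0,0,z]))
```

```text
[461.47241621 216.49063633 190.74681623] [-3.14067228e+00 -1.65615734e-03 -1.46721653e-01]
axis [319.97216067 329.36251467]
axis [320.22937083 276.52878183]
axis [320.38639997 244.27330938]
```

View pics/c6.png

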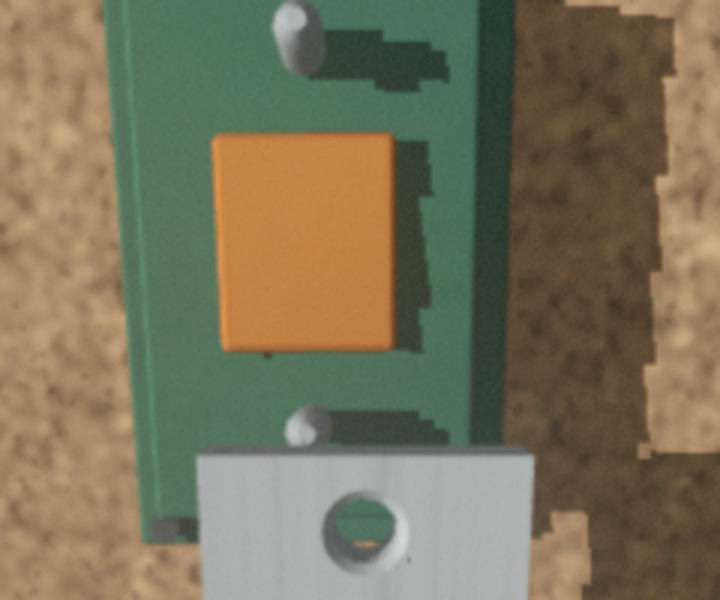

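The crop shows the pad corners at (213,134), (393,133), (395,351) and (222,352), the far dowel's tip at about (293,18), and the plate and hole where they were before. I'll refit at this closer depth.

```bash
cat > fit.py <<'E'
from h import *
import pickle
from scipy.optimize import least_squares
m,s=pickle.load(open("w6.pkl","rb"))
b=cv2.imread("pics/w6.png");h=cv2.cvtColor(b,cv2.COLOR_BGR2HSV)
o=cv2.inRange(h,(8,130,110),(20,255,255));o[150:]=0;n,l,st,ce=cv2.connectedComponentsWithStats(o)
i=1+np.argmax([st[k,4]*(abs(ce[k,0]-300)<40) for k in range(1,n)]);print("pad centroid",ce[i],st[i])
def fit(obs,z,p0):
  def res(p):
    zz=p[3] if z is None else z
    c,n=np.cos(p[2]),np.sin(p[2])
    return np.ravel([proj(m,[p[0]+c*b[0]-n*b[1],p[1]+n*b[0]+c*b[1],zz+b[2]])-(np.array([200,0])+np.array(q)/3) for b,q in obs])
  f=least_squares(res,p0,loss="soft_l1");return f.x,f.cost.round(2),np.round(res(f.x).reshape(-1,2),1).tolist()
low=[((23,20,6),(212.5,133.5)),((23,-20,6),(394,133)),((-23,-20,6),(395.5,351.5)),((-23,20,6),(221.5,352))]
zu=s["eef_pos"][2]-147.1+28
up=[((55,32,18),(198,457)),((55,-32,18),(533,454)),((40,0,18),(366,532))]
for z in(40,38,36,None):
  L=fit(low,z,[561,214,-.15,40] if z is None else [561,214,-.15]);print(z,L)
  x=L[0];zz=z or x[3]
  for q in(40,-40):print([((proj(m,[x[0]+q*np.cos(x[2]),x[1]+q*np.sin(x[2]),zz+d])-[200,0])*3).round(0).tolist() for d in(0,17,22)])
U=fit(up,zu,[462,213,-.15]);print(U,s["eef_pos"],s["eef_rot"])
E
python3 fit.py
```

```text
pad centroid [301.26548881  79.90859835] [ 271   44   60   73 4245]
40 (array([ 5.59975569e+02,  2.14296411e+02, -1.41418713e-01]), np.float64(0.47), [[-0.5, -0.1], [0.7, -0.3], [0.0, 0.2], [-0.2, 0.3]])
[[303.0, 53.0], [298.0, 29.0], [297.0, 21.0]]
[[311.0, 425.0], [307.0, 432.0], [306.0, 435.0]]
38 (array([ 5.60182034e+02,  2.14389960e+02, -1.41266156e-01]), np.float64(0.18), [[-0.2, 0.2], [0.4, -0.0], [-0.3, -0.2], [0.0, 0.0]])
[[303.0, 54.0], [298.0, 31.0], [297.0, 23.0]]
[[311.0, 424.0], [307.0, 431.0], [306.0, 433.0]]
36 (array([ 5.60390213e+02,  2.14482931e+02, -1.40974444e-01]), np.float64(0.5), [[0.1, 0.5], [0.1, 0.2], [-0.5, -0.5], [0.3, -0.3]])
[[303.0, 56.0], [298.0, 33.0], [297.0, 25.0]]
[[311.0, 422.0], [307.0, 429.0], [306.0, 431.0]]
None (array([ 5.60174298e+02,  2.14386409e+02, -1.41275431e-01,  3.80751121e+01]), np.float64(0.18), [[-0.2, 0.2], [0.4, -0.0], [-0.2, -0.2], [0.0, 0.0]])
[[303.0, 54.0], [298.0, 31.0], [297.0, 23.0]]
[[311.0, 424.0], [307.0, 431.0], [306.0, 433.0]]
(array([ 4.62903391e+02,  2.14929664e+02, -1.38652821e-01]), np.float64(0.04), [[-0.1, -0.1], [0.1, -0.1], [0.0, 0.2]]) [461.47241621 216.49063633 190.74681623] [-3.14067228e+00 -1.65615734e-03 -1.46721653e-01]
```

The heights agree with the text (38–40 mm). The plate has to shift +97.1 mm in x and -0.6 mm in y. I'll move over at this height, then descend gently while watching the force.

Emit:
{"name": "carry_out", "arguments": {
  "slide": [
    [0.08,0,0],
    [0.18,0,0],
    [0.28,-0.002,0],
    [0.35,-0.002,0],
    [0.38,-0.002,0],
    [0.389,-0.0024,0],
    [0.389,-0.0024,0],
    [0.389,-0.0024,0],
    [0.389,-0.0024,0]
  ],
  "dr": [
    [0,0,-0.0004],
    [0,0,-0.0004],
    [0,0,-0.0004],
    [0,0,-0.0004],
    [0,0,-0.0004],
    [0,0,-0.0004],
    [0,0,-0.0004],
    [0,0,-0.0004],
    [0,0,-0.0004]
  ],
  "gripper": [10,10,10,10,10,10,10,10,10]
}}

```text
clock: 10.15
eef_pos: [557.6, 215.9, 189.9]
eef_rot: [-3.142, 0.0, -0.149]
wrist_force: [0.1, 0.1, -3.5]
finger_gap: 15.7
finger_force: 45.0
```

Emit:
{"name": "carry_out", "arguments": {
  "slide": [
    [0,0,-0.01],
    [0,0,-0.02],
    [0,0,-0.03],
    [0,0,-0.036],
    [0,0,-0.042],
    [0,0,-0.048],
    [0,0,-0.052],
    [0,0,-0.052]
  ],
  "dr": [
    [0,0,0],
    [0,0,0],
    [0,0,0],
    [0,0,0],
    [0,0,0],
    [0,0,0],
    [0,0,0],
    [0,0,0]
  ],
  "gripper": [10,10,10,10,10,10,10,10]
}}

```text
clock: 10.82
eef_pos: [558.2, 215.8, 176.4]
eef_rot: [3.141, 0.0, -0.149]
wrist_force: [0.2, 0.6, -3.9]
finger_gap: 15.5
finger_force: 45.0
```

Emit:
{"name": "carry_out", "arguments": {
  "slide": [
    [0,0,-0.004],
    [0,0,-0.008],
    [0,0,-0.012],
    [0,0,-0.016],
    [0,0,-0.02],
    [0,0,-0.024],
    [0,0,-0.028],
    [0,0,-0.028]
  ],
  "dr": [
    [0,0,0],
    [0,0,0],
    [0,0,0],
    [0,0,0],
    [0,0,0],
    [0,0,0],
    [0,0,0],
    [0,0,0]
  ],
  "gripper": [10,10,10,10,10,10,10,10]
}}

```text
clock: 11.48
eef_pos: [558.2, 215.8, 169.4]
eef_rot: [3.141, 0.0, -0.149]
wrist_force: [0.4, 0.9, -4.4]
finger_gap: 15.9
finger_force: 45.0
```

No contact force yet, so the dowels are in the holes. I'll carry on onto the pad.

Emit:
{"name": "carry_out", "arguments": {
  "slide": [
    [0,0,-0.005],
    [0,0,-0.01],
    [0,0,-0.015],
    [0,0,-0.02],
    [0,0,-0.024],
    [0,0,-0.028],
    [0,0,-0.028]
  ],
  "dr": [
    [0,0,0],
    [0,0,0],
    [0,0,0],
    [0,0,0],
    [0,0,0],
    [0,0,0],
    [0,0,0]
  ],
  "gripper": [10,10,10,10,10,10,10]
}}

```text
clock: 12.07
eef_pos: [558.3, 215.8, 163.0]
eef_rot: [-3.141, -0.0, -0.149]
wrist_force: [-3.1, -1.8, 4.5]
finger_gap: 15.6
finger_force: 45.0
```

Emit:
{"name": "carry_out", "arguments": {
  "slide": [
    [0,0,-0.004],
    [0,0,-0.008],
    [0,0,-0.012],
    [0,0,-0.012],
    [0,0,-0.012]
  ],
  "dr": [
    [0,0,0],
    [0,0,0],
    [0,0,0],
    [0,0,0],
    [0,0,0]
  ],
  "gripper": [10,10,10,10,10]
}}

```text
clock: 12.48
eef_pos: [558.4, 215.8, 160.3]
eef_rot: [-3.141, -0.001, -0.149]
wrist_force: [-4.8, -1.7, 6.8]
finger_gap: 16.0
finger_force: 45.0
```

Emit:
{"name": "carry_out", "arguments": {
  "slide": [
    [-0.002,-0.0005,-0.003],
    [-0.002,-0.0005,-0.006],
    [-0.002,-0.0005,-0.009],
    [-0.002,-0.0005,-0.01],
    [-0.002,-0.0005,-0.01]
  ],
  "dr": [
    [0,0,0],
    [0,0,0],
    [0,0,0],
    [0,0,0],
    [0,0,0]
  ],
  "gripper": [10,10,10,10,10]
}}

```text
clock: 12.9
eef_pos: [558.2, 215.7, 159.1]
eef_rot: [-3.141, -0.002, -0.149]
wrist_force: [-7.6, -2.8, 19.4]
finger_gap: 15.9
finger_force: 45.0
```

The force rose to 19 N at TCP z 159.1, which is the predicted shut height. I'll press a little more, ease the sideways load, and then check.

Emit:
{"name": "carry_out", "arguments": {
  "slide": [
    [-0.002,-0.001,-0.002],
    [-0.003,-0.001,-0.004],
    [-0.003,-0.001,-0.005],
    [-0.003,-0.001,-0.005],
    [-0.003,-0.001,-0.005],
    [-0.003,-0.001,-0.005]
  ],
  "dr": [
    [0,0,0],
    [0,0,0],
    [0,0,0],
    [0,0,0],
    [0,0,0],
    [0,0,0]
  ],
  "gripper": [10,10,10,10,10,10]
}}

```text
clock: 13.4
eef_pos: [558.0, 215.7, 159.1]
eef_rot: [-3.14, -0.004, -0.149]
wrist_force: [-6.6, -3.5, 26.9]
finger_gap: 15.8
finger_force: 45.0
```

Run:
```python
from h import *
m=camera_model("side");mt=camera_model("wrist");a=camera("side")[:,:,::-1];b=camera("wrist")[:,:,::-1]
s=read_state();print(s["eef_pos"],s["eef_rot"],s["wrist_force"],s["moment"],s["clock"])
x,y=[int(v) for v in proj(m,[560,214,50])]
c=cv2.resize(a[y-30:y+30,x-40:x+40],(400,300),interpolation=cv2.INTER_CUBIC);d=cv2.resize(b[80:230,220:420],(400,300),interpolation=cv2.INTER_CUBIC)
cv2.imwrite("pics/end.png",np.hstack([c,d]))
```

```text
[558.00821023 215.68506676 159.11677952] [-3.13974387 -0.00405446 -0.14910851] [-7.39673963 -2.24561192 27.10011281] [-0.71208921  1.95651864  0.0077746 ] 13.5
```

View pics/end.png

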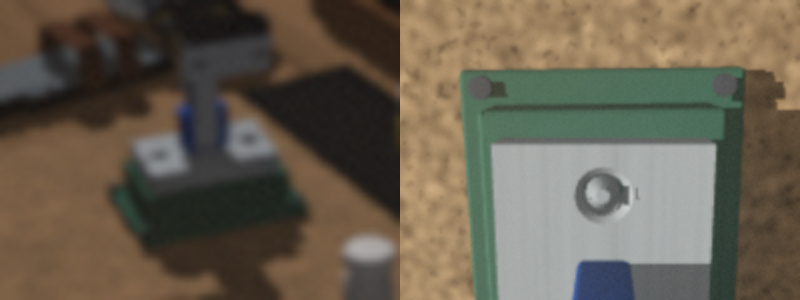

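The side view shows the plate lying on the green block with no visible gap, and the wrist view shows the dowel through the hole. The plate stopped dead at 159.1 mm, but there is still some sideways load. I'll ease that and press slightly more, to make sure it is seated rather than jammed.

Emit:
{"name": "carry_out", "arguments": {
  "slide": [
    [-0.002,0,0],
    [-0.004,-0.001,0],
    [-0.005,-0.002,0],
    [-0.005,-0.002,-0.002],
    [-0.005,-0.002,-0.004],
    [-0.005,-0.002,-0.004],
    [-0.005,-0.002,-0.004]
  ],
  "dr": [
    [0,0,0],
    [0,0,0],
    [0,0,0],
    [0,0,0],
    [0,0,0],
    [0,0,0],
    [0,0,0]
  ],
  "gripper": [10,10,10,10,10,10,10]
}}

```text
clock: 14.08
eef_pos: [557.7, 215.6, 159.0]
eef_rot: [-3.138, -0.007, -0.149]
wrist_force: [-1.6, -0.3, 28.9]
finger_gap: 15.7
finger_force: 45.0
```

Run:
```python
from h import *
s=read_state();print(s["eef_pos"],s["eef_rot"],s["wrist_force"],s["moment"],s["clock"])
# gap estimate from wrist pictures: plate front width/rows now vs while held in w6 -> plate pose in hand
from scipy.optimize import least_squares
m=camera_model("wrist");b=camera("wrist")[:,:,::-1];cv2.imwrite("pics/w8.png",b)
for f in("w6","w8"):
    g=cv2.cvtColor(cv2.imread(f"pics/{f}.png"),cv2.COLOR_BGR2HSV);k=cv2.inRange(g,(0,0,110),(179,40,255))[140:215,240:400]
    for r in(20,60):
        c=np.where(k[r])[0];print(f,r+140,c.min()+240,c.max()+240)
    for c in(50,110):
        print(f,"col",c+240,"first row",140+np.where(k[:,c])[0].min())
```

```text
[557.69576473 215.57470841 159.04590038] [-3.13796533 -0.00742364 -0.14908578] [-1.62290169 -0.32469477 28.8713416 ] [-0.35386983  0.95718016  0.07143486] 14.0833
w6 160 265 377
w6 200 268 375
w6 col 290 first row 151
w6 col 350 first row 151
w8 160 266 377
w8 200 267 375
w8 col 290 first row 151
w8 col 350 first row 151
```

The sideways load is gone, the plate hasn't moved in the grip, and the height stays at 159.05 mm under 29 N, so it is seated on solid metal. I'll hold briefly and hand in.

Emit:
{"name": "carry_out", "arguments": {
  "slide": [
    [0,0,0],
    [0,0,0],
    [0,0,0],
    [0,0,0],
    [0,0,0],
    [0,0,0]
  ],
  "dr": [
    [0,0,0],
    [0,0,0],
    [0,0,0],
    [0,0,0],
    [0,0,0],
    [0,0,0]
  ],
  "gripper": [10,10,10,10,10,10]
}}

```text
clock: 14.63
eef_pos: [557.7, 215.6, 159.1]
eef_rot: [-3.138, -0.008, -0.149]
wrist_force: [-0.6, 0.6, 29.2]
finger_gap: 15.9
finger_force: 45.0
```

```bash
python3 -c "
from cell import *
s=read_state();print(s['eef_pos'],s['wrist_force']);print(sign_off())"
```

```text
[557.71063836 215.57114611 159.05569032] [-0.622463    0.59236984 29.21367938]
the job is handed in; nothing more can be done
None
```

I set the aluminium upper half on both dowels and handed the job in at about 14.6 s, still gripped and pressed with about 29 N at the calculated shut height; the hand-in gave no verdict.

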